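Gauge the press spindle's thread with the 10 mm comb leaf

TASK

Check the thread of the press spindle clamped in the V-blocks: take the red-handled thread comb leaf out of the plywood holder, feel its teeth into the thread along the top of the spindle until it sits fully home and flat along its whole edge, and keep it pressed there lightly for about a second. Never force it with more than 25 N, for that bruises the thread. Then hang the leaf back upright in the slot it came from, and leave the blue leaf, the pliers and the buckle alone.

Things in the scene. Friction and masses are not known exactly. Their poses are not given: they have to be found in the camera images.
- leaf10: Thread comb leaf, 10 mm pitch, the one to use: steel blade 52 mm long (x), 4 thick (y), 17 high (z), red plastic handle on top. Origin: middle of the blade's lower edge, between the teeth. Five tapered teeth at x = -20 to 20 mm stand 5 mm below it (4.6 wide at the edge, 3.8 at the tip). 50 to 100 g. It starts upright, teeth down, in either slot. Symmetrical: fits either way round.
- leaf10_grip (a point): Point 40 mm straight above leaf10's origin, in its red handle, where to pinch it from above across its thickness. The handle is 44 mm long (x), 18 thick (y), from 17 to 51 mm above the origin.
- leaf10_end_a (a point): Point on leaf10's lower blade edge, x = -25 mm, y = 0, z = 0 of the leaf. Seated (leaf upright, its x along the spindle, teeth in the grooves) the lower edge rests on the crests, level with thread_top; with teeth standing on crests it is 5 mm higher. Clearance 0.4 mm a flank. Steel on steel, friction 0.5 to 0.7. Press about 5 to 15 N; over 25 N bruises.
- leaf10_end_b (a point): Point on leaf10's lower blade edge, at x = +25 mm, y = 0, z = 0 of the leaf.
- leaf8: Comb leaf for 8 mm pitch (six teeth 4 mm high), blade and handle the same sizes but a blue handle; it hangs in the other slot, 76 mm away. Same axes as leaf10. Bystander, loose.
- holder: Fixed plywood holder, 190 x 110 x 40 mm (x, y, z); origin under its centre. The top sheet (upper face z = 40 mm, 6 thick, hollow below to z = 6) has two through slots, 60 mm along y and 9 mm wide, at x = -38 and +38 mm, y = 0. A leaf hangs with its x along a slot, blade through it and the underside of its handle resting on the sheet: leaf origin at z = 23 mm.
- vblocks: Fixed green plate (250 x 84 x 12 mm) with two steel V-blocks and yoke clamps (at x = -97 and +97 mm, up to 115 mm high), in which a steel press spindle is clamped fast. Origin at the centre of the plate's underside. The spindle's axis lies along x at y = 0, z = 60 mm; right-hand near-square thread, 36 mm diameter, 10 mm pitch, from x = -67 to 67 mm; its plain ends reach x = -137 and 147.
- thread_top (a point): On vblocks at x = 0, y = 0, z = 78 mm: height of the crests' top line, mid-thread. Crests 4.6 mm wide; grooves 5.5 deep, 5.4 wide at the mouth, 4.6 at the bottom. Where the crests fall along x differs each time by several mm and is NOT given by this pose: feel (or see) for it, within 35 mm of this point along x. Axes as vblocks.
- pliers: Red-handled long-nose pliers, 184 x 63 mm, 15 mm high, lying on the bench on the far side of the spindle; origin on the bench under its middle, x towards the nose. Bystander, loose.
- buckle: Steel belt buckle, 49 x 53 mm, 8 mm high, lying on the bench on the far side, between spindle and holder; origin under its middle. Bystander, loose.
There are look-alikes about, which are no part of the job. There is more than one size of the leaf10; the one meant has the size given above.

How it is judged:
On the way:
1. the red leaf's teeth are fully home in the spindle's thread, the leaf flat along the axis and upright on the top line, lightly pressed (2 to 22 N) for half a second (z of leaf10_end_a in the frame of vblocks between 0.0755 and 0.0797 m and z of leaf10_end_b in the frame of vblocks between 0.0755 and 0.0797 m and y of leaf10_end_a in the frame of vblocks between -0.005 and 0.005 m and y of leaf10_end_b in the frame of vblocks between -0.005 and 0.005 m and x of leaf10 in the frame of vblocks between -0.042 and 0.042 m and angle between leaf10's own z axis and vertical below 0.12 rad and contact force between leaf10 and vblocks between 2 and 22 N), for 0.5 s.
At the end, for the whole second after the job is handed in: the red leaf hangs at rest, upright, within 6 mm of where it started, in its own slot of the holder; the blue leaf is within 8 mm, the pliers and buckle within 10 mm of where they lay (distance of leaf10 from where it was at the start of the episode below 0.006 m and angle between leaf10's own z axis and vertical below 0.12 rad and angle between the x axis of leaf10 and the y axis of holder, either way round below 0.12 rad and linear speed of leaf10 below 0.01 m/s and distance of leaf8 from where it was at the start of the episode below 0.008 m and distance of each of pliers, buckle from where it was at the start of the episode below 0.01 m); the robot touches nothing.
It fails at once if the red leaf is forced against the spindle or V-blocks with more than 25 N (contact force between leaf10 and vblocks above 25 N).
It fails at once if the blue leaf is taken out or shoved (distance of leaf8 from where it was at the start of the episode above 0.015 m).
It fails at once if the pliers are pushed away (distance of pliers from where it was at the start of the episode above 0.02 m).
It fails at once if the buckle is pushed away (distance of buckle from where it was at the start of the episode above 0.02 m).
It also fails if it takes over 67 s, if anything falls off the work surface, if the arm or the gripper's body presses on something with over 40 N, if the wrist force passes 120 N, or if a joint passes its speed limit or range.

ROBOT

A 6-joint arm with a two-finger parallel gripper is mounted at the origin on the work surface. World frame = base frame: x ahead of the robot, y to its left, z up, the work surface at z = 0. Lengths are in m, angles in rad, forces in N, time in s.
With the tool pointing down it reaches from about 0.375 to 0.9 m from the base axis. Payload 3.1 kg.
Tool frame: the origin (TCP) lies midway between the tips of the shut fingers; the grasp point (between the pads) lies 19 mm behind it (manip.grasp_offset is the distance from the TCP to the grasp point, in m); z points along the fingers, y is the line along which they close (so a half turn about z gives the same grasp; the last joint's range is limited). The gripper opens to 85 mm and grips with 20 to 120 N. Pads are 22 mm wide; open, the fingers measure 114 mm over their backs; the gripper's body (76 mm by 85 mm) begins 54 mm behind the grasp point. The pads swing forward as they close: fully open they stand 13 mm farther back than shut.
Start: joints at [1.004, 0.527, 1.433, -0, 1.181, -0.178], TCP at [0.237, 0.578, 0.231] pointing down, gripper open.
Joint ranges: [-3.08, 3.08], [-0.75, 2.2], [0.22, 2.44], [-1.43, 4.57], [0, 2.65], [-2.85, 2.85]. Speed limits (rad/s): [2.79, 2.79, 3.14, 3.14, 3.14, 3.14].

INTERFACE

Orientations are given as a unit quaternion [x, y, z, w].
In Python, from station import sensors, cams, order, manip gives the robot as it stands.
- The arm moves only by the tool move_arm, never from a script. Its argument "targets" is a list of rows, each an object of numbers: "dx", "dy", "dz": the shift along the world's x, y, z normalised to -1 to 1, where 1 is 25 mm; "rx", "ry", "rz": the turn, a rotation vector about the world's x, y, z normalised to -1 to 1, where 1 is 30 degrees. A call has exactly 10 rows; each row shifts and turns the commanded pose from where the row before left it; what a row does not reach is not made up. A row lasts 1/8 s, in which the tool goes at most 62.5 mm and 10.7 degrees, less where a joint would pass 70% of its speed; a pose out of reach is approached as far as the arm can. A call with a number of a shift or a turn outside -1 to 1 is refused whole. A call with a gripper value outside its range is refused whole. "claw" is the opening in per cent of the stroke, from 0 (shut) to 100 (fully open), set as the call begins (left out, the last holds). The fingers move at their own pace and stop on an object; "newtons" is the grip in N (left out, the last holds). Time passes only in rows, so rows that do not move let the fingers close, or fill a call up. It gives the time, the measured TCP pose, the force, the opening and the grip force at its end, in the units of the state.
- sensors.sense(): the state, without advancing time (a new reading comes with each control period).
- cams.snapshot(name): name is "side" or "top" or "wrist"; returns the picture (480x640x3 uint8, red, green, blue); there is no depth.
- cams.camera_model(name): a dict with "fx", "fy", "cx", "cy" (pixels), "distortion" ([k1, k2, p1, p2, k3] as OpenCV has them; the pictures are not rectified), "extrinsics" (4x4, takes a point from world to camera coordinates). Camera axes: x right, y down, z forward; pixel columns grow to the right and rows downward; lengths in m; the calibration is good to about 2 mm. A picture is of the moment at which its call begins: read the wrist's pose just before it. camera_model takes no time and is no camera call; for the wrist camera it gives the pose at the moment of the call.
- order.sign_off(): hands the job in; it is judged then, once.
The state is a dict: "t": time; "q": joint angles; "qd": joint speeds; "tau": joint torques, N m; "tcp_pos": TCP position; "tool_rot": TCP orientation; "force": force on the tool from outside, world axes, zero at the start; "ft_torque": the same for the moment, N m; "finger_gap": opening from 0.0 (shut) to 1.0 (fully open); "gripper_force": force on a finger pad.
Only numpy, scipy, OpenCV 4.12 (cv2) and the standard library are available. Lean on these libraries where they do the work, as an engineer would, in place of code of your own. Each camera call takes 0.05 s, during which the arm holds its last target. There are 200 camera calls.

## Working session

There is one attempt and no reset: what is moved stays moved. The work goes in short steps, Python scripts to look and compute and a tool call to move; the robot and the scene stay as the last step left them, time stands still between calls to the robot, and variables do not carry over. Pictures are saved under pics/ and viewed, at most 10 in all, crops included, and the job is handed in when it is done.

Besides the shell and the picture viewer there is one more tool, called in YAML: its name, and indented under it one key for each argument. move_arm: Moves the arm, as the interface text tells. Scaled input: -1 to 1 covers 25 mm each way for a shift and 30 degrees each way for a turn. Its arguments: {"type":"object","properties":{"targets":{"type":"array"},"claw":{"type":"number"},"newtons":{"type":"number"}},"required":["targets"]}

```bash
mkdir -p pics
cat > h.py <<'E'
import numpy as np, cv2
from station import sensors, cams, order, manip
def snap(n,f=None):
    m=cams.camera_model(n); im=cams.snapshot(n)
    if f: cv2.imwrite('pics/'+f,cv2.cvtColor(im,cv2.COLOR_RGB2BGR))
    return im,m
def ray(m,uv):
    K=np.array([[m['fx'],0,m['cx']],[0,m['fy'],m['cy']],[0,0,1.]]);E=np.array(m['extrinsics'])
    p=cv2.undistortPoints(np.array([[uv]],float),K,np.array(m['distortion'],float))[0,0]
    R,t=E[:3,:3],E[:3,3]
    return -R.T@t, R.T@np.array([p[0],p[1],1])
def plane(m,uv,z):
    c,d=ray(m,uv); return c+d*(z-c[2])/d[2]
def proj(m,P):
    K=np.array([[m['fx'],0,m['cx']],[0,m['fy'],m['cy']],[0,0,1.]]);E=np.array(m['extrinsics'])
    return cv2.projectPoints(np.array(P,float).reshape(-1,3),cv2.Rodrigues(E[:3,:3])[0],E[:3,3],K,np.array(m['distortion'],float))[0].reshape(-1,2)
E
python3 - <<'E'
from h import *
a,m=snap('top','top0.png'); b,n=snap('side','side0.png')
for x in (m,n): print(np.round(ray(x,(320,240)),3))
print(sensors.sense(), manip.grasp_offset)
E
```

```text
[[ 0.434  0.068  0.751]
 [ 0.198 -0.008 -0.98 ]]
[[ 0.363 -0.392  0.689]
 [ 0.284  0.576 -0.767]]
{'t': 0.1, 'q': array([ 1.00352828e+00,  5.28371760e-01,  1.43376930e+00, -1.10247282e-05,
        1.18142553e+00, -1.78515100e-01]), 'qd': array([-0.00295516, -0.00118685, -0.00496957, -0.00042866, -0.00091785,
        0.00190291]), 'tau': array([ 8.13702773e-04, -4.43298519e+01, -1.78587681e+01, -1.84797691e-04,
        3.88796150e-03,  5.49274930e-06]), 'tcp_pos': array([0.23652725, 0.57781522, 0.23043392]), 'tool_rot': array([ 1.93152634e-01,  9.81168225e-01, -9.20996550e-04, -3.54813985e-04]), 'force': array([0.05427674, 0.24585298, 0.24535768]), 'ft_torque': array([-0.00767965, -0.06640095, -0.00233051]), 'gripper_force': 0.0, 'finger_gap': 0.9990423254346081} 0.0187
```

View pics/top0.png

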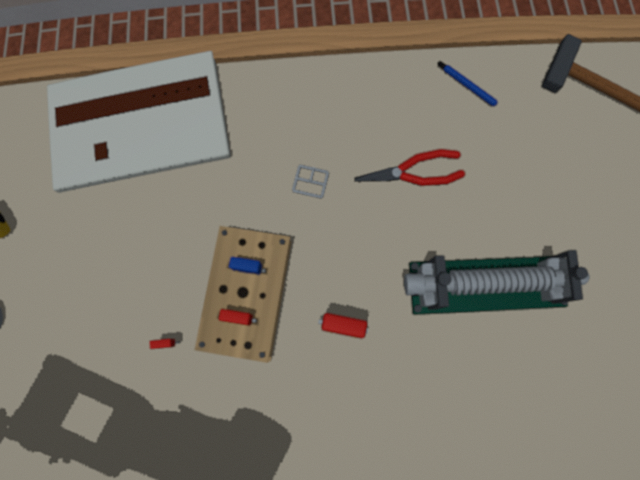

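View pics/side0.png

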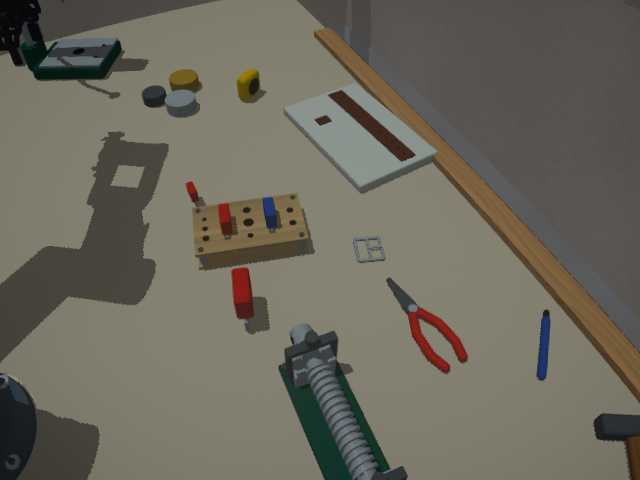

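Top view: the red leaf is in the holder at (236,317), the blue one at (245,265), the spindle runs from (408,284) to (585,276), and look-alike red leaves lie loose at (345,326) and (162,344). The side view agrees, with the red leaf at (225,219) and the blue at (270,212).

Run:
```python
from h import *
m=cams.camera_model('top'); n=cams.camera_model('side')
a=cv2.imread('pics/top0.png'); b=cv2.imread('pics/side0.png')
def blobs(im,col):
    h=cv2.cvtColor(im,cv2.COLOR_BGR2HSV)
    k=cv2.inRange(h,(0,190,90),(5,255,255))|cv2.inRange(h,(175,190,90),(180,255,255)) if col=='r' else cv2.inRange(h,(105,170,70),(125,255,255))
    c,_=cv2.findContours(k,0,2)
    return [x for x in c if cv2.contourArea(x)>60]
for col in 'rb':
  for im,mm,N in((a,m,'top'),(b,n,'side')):
    for c in blobs(im,col):
      r=cv2.minAreaRect(c); bx=cv2.boxPoints(r)
      print(col,N,np.round(r[0]),np.round(r[1]),[np.round(plane(mm,p,.074)[:2],3).tolist() for p in bx],'c',np.round(plane(mm,r[0],.074)[:2],4))
# holder corners z=.04, spindle axis
for uv in((222,227),(292,237),(270,361),(196,350)): print('hold',np.round(plane(m,uv,.04),3))
for uv in((405,283),(586,276)): print('spin',np.round(plane(m,uv,.06),3))
h=cv2.cvtColor(a,cv2.COLOR_BGR2HSV)
k=cv2.inRange(h,(65,120,20),(95,255,120)); 
c=max(cv2.findContours(k,0,2)[0],key=cv2.contourArea)
k[:,:400]=0
pts=cv2.findNonZero(k); r=cv2.minAreaRect(pts); print('plate',r,[np.round(plane(m,p,.012)[:2],3).tolist() for p in cv2.boxPoints(r)])
# spindle edge profiles in side view? use top: bright pixel mid rows along thread
g=cv2.cvtColor(a,cv2.COLOR_BGR2GRAY)
cv2.imwrite('pics/cr.png',cv2.resize(a[240:330,395:600],None,fx=3.9,fy=3.9,interpolation=2))
```

```text
r top [160. 343.] [ 7. 20.] [[0.446, 0.311], [0.447, 0.283], [0.437, 0.282], [0.436, 0.31]] c [0.4417 0.2969]
r top [344. 325.] [43. 17.] [[0.445, 0.07], [0.467, 0.064], [0.45, 0.006], [0.428, 0.013]] c [0.4475 0.0382]
r top [234. 316.] [30. 11.] [[0.469, 0.214], [0.485, 0.211], [0.475, 0.169], [0.459, 0.172]] c [0.472  0.1914]
r top [432. 178.] [12. 62.] [[0.665, -0.066], [0.66, -0.16], [0.64, -0.158], [0.646, -0.064]] c [ 0.6527 -0.112 ]
r top [428. 158.] [12. 61.] [[0.686, -0.063], [0.702, -0.157], [0.683, -0.158], [0.667, -0.065]] c [ 0.6845 -0.1105]
r side [426. 343.] [68. 14.] [[0.634, -0.109], [0.657, -0.105], [0.653, -0.203], [0.632, -0.206]] c [ 0.644  -0.1573]
r side [444. 332.] [69. 13.] [[0.659, -0.107], [0.68, -0.1], [0.693, -0.198], [0.674, -0.203]] c [ 0.6764 -0.1532]
r side [241. 285.] [34. 16.] [[0.444, 0.075], [0.467, 0.067], [0.45, 0.008], [0.428, 0.015]] c [0.4469 0.0406]
r side [224. 213.] [18. 10.] [[0.467, 0.214], [0.483, 0.209], [0.473, 0.168], [0.458, 0.173]] c [0.4705 0.1907]
r side [191. 188.] [12.  7.] [[0.43, 0.287], [0.441, 0.29], [0.443, 0.26], [0.431, 0.258]] c [0.4361 0.2734]
b top [244. 265.] [29. 12.] [[0.541, 0.195], [0.557, 0.192], [0.547, 0.151], [0.53, 0.155]] c [0.5438 0.1732]
b top [470.  85.] [62.  6.] [[0.832, -0.153], [0.841, -0.16], [0.772, -0.232], [0.764, -0.224]] c [ 0.8017 -0.1925]
b side [544. 347.] [ 8. 61.] [[0.752, -0.269], [0.823, -0.197], [0.834, -0.203], [0.762, -0.275]] c [ 0.791  -0.2373]
b side [268. 206.] [17.  9.] [[0.541, 0.194], [0.556, 0.192], [0.546, 0.153], [0.531, 0.156]] c [0.5437 0.1735]
hold [0.61 0.21 0.04]
hold [0.586 0.104 0.04 ]
hold [0.405 0.148 0.04 ]
hold [0.429 0.256 0.04 ]
spin [ 0.501 -0.056  0.06 ]
spin [ 0.488 -0.33   0.06 ]
plate ((487.3508605957031, 284.52069091796875), (50.93894958496094, 153.40203857421875), 87.54597473144531) [[0.537, -0.075], [0.527, -0.325], [0.446, -0.315], [0.458, -0.07]]
```

View pics/cr.png

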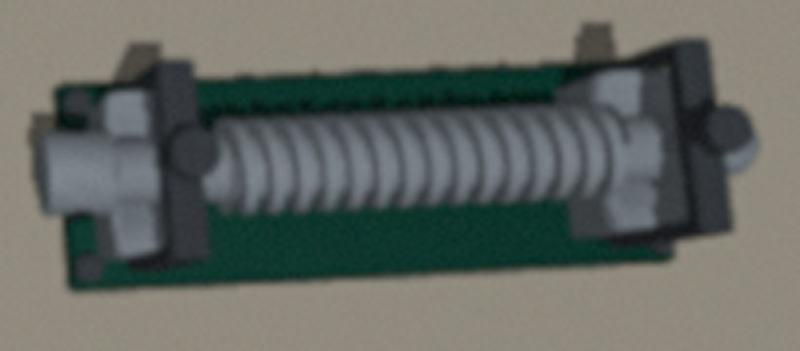

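The red leaf is at about (0.4715, 0.191), with its long axis at 76.3°. The spindle axis is at about 87.4°, with thread_top near (0.493, -0.196). The measured handle length (43–44 mm) and slot spacing (75 mm) match the sizes given. I'll move above the leaf.

move_arm:
  targets:
    - {"dx": 0.47, "dy": -0.774, "dz": -0.1, "rz": -0.136}
    - {"dx": 0.47, "dy": -0.774, "dz": -0.1, "rz": -0.136}
    - {"dx": 0.47, "dy": -0.774, "dz": -0.1, "rz": -0.136}
    - {"dx": 0.47, "dy": -0.774, "dz": -0.1, "rz": -0.136}
    - {"dx": 0.47, "dy": -0.774, "dz": -0.1, "rz": -0.136}
    - {"dx": 0.47, "dy": -0.774, "dz": -0.1, "rz": -0.136}
    - {"dx": 0.47, "dy": -0.774, "dz": -0.1, "rz": -0.136}
    - {"dx": 0.47, "dy": -0.774, "dz": -0.1, "rz": -0.136}
    - {"dx": 0.47, "dy": -0.774, "dz": -0.1, "rz": -0.136}
    - {"dx": 0.47, "dy": -0.774, "dz": -0.1, "rz": -0.136}
  claw: 55

```text
schema error: expected keys dx, dy, dz, rx, ry, rz
```

move_arm:
  targets:
    - {"dx": 0.47, "dy": -0.774, "dz": -0.1, "rz": -0.136}
    - {"dx": 0.47, "dy": -0.774, "dz": -0.1, "rz": -0.136}
    - {"dx": 0.47, "dy": -0.774, "dz": -0.1, "rz": -0.136}
    - {"dx": 0.47, "dy": -0.774, "dz": -0.1, "rz": -0.136}
    - {"dx": 0.47, "dy": -0.774, "dz": -0.1, "rz": -0.136}
    - {"dx": 0.47, "dy": -0.774, "dz": -0.1, "rz": -0.136}
    - {"dx": 0.47, "dy": -0.774, "dz": -0.1, "rz": -0.136}
    - {"dx": 0.47, "dy": -0.774, "dz": -0.1, "rz": -0.136}
    - {"dx": 0.47, "dy": -0.774, "dz": -0.1, "rz": -0.136}
    - {"dx": 0, "dy": 0, "dz": 0}

```text
schema error: expected keys dx, dy, dz, rx, ry, rz
```

Run:
```python
from h import *
s=sensors.sense(); print(s['t'],s['tcp_pos'],s['tool_rot'],s['finger_gap'])
a,m=snap('wrist','w1.png')
c,d=ray(m,(320,240));print(c,d)
h=cv2.cvtColor(a,cv2.COLOR_RGB2HSV)
for N,k in(('r',cv2.inRange(h,(0,190,90),(5,255,255))|cv2.inRange(h,(175,190,90),(180,255,255))),('b',cv2.inRange(h,(105,170,60),(125,255,255)))):
  for c in cv2.findContours(k,0,2)[0]:
    if cv2.contourArea(c)<300: continue
    r=cv2.minAreaRect(c);print(N,np.round(r[0]),np.round(r[1]),[np.round(plane(m,p,.074)[:2],4).tolist() for p in cv2.boxPoints(r)],np.round(plane(m,r[0],.074)[:2],4))
```

```text
0.1 [0.23652725 0.57781522 0.23043392] [ 1.93152634e-01  9.81168225e-01 -9.20996550e-04 -3.54813985e-04] 0.9990423254346081
[0.16017239 0.60899255 0.37357756] [ 0.31244938 -0.10805485 -0.94407176]
```

View pics/w1.png

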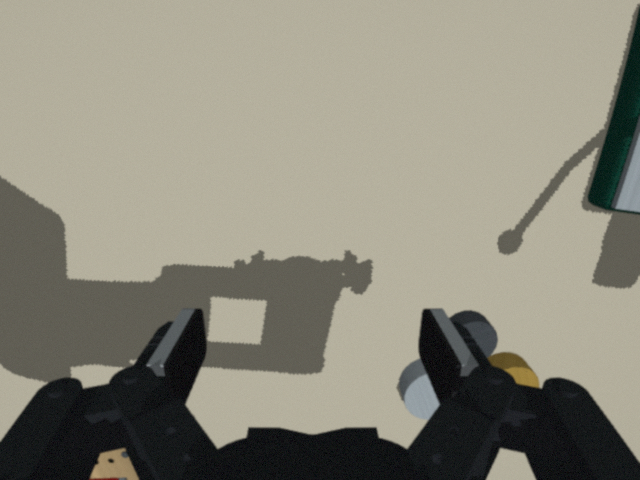

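The moves were refused because every row needs all six keys. The wrist picture only shows bench and the fingers, with pads at (190,330) and (440,330). I'll resend the moves.

move_arm:
  targets:
    - {"dx": 0.47, "dy": -0.774, "dz": -0.1, "rx": 0, "ry": 0, "rz": -0.136}
    - {"dx": 0.47, "dy": -0.774, "dz": -0.1, "rx": 0, "ry": 0, "rz": -0.136}
    - {"dx": 0.47, "dy": -0.774, "dz": -0.1, "rx": 0, "ry": 0, "rz": -0.136}
    - {"dx": 0.47, "dy": -0.774, "dz": -0.1, "rx": 0, "ry": 0, "rz": -0.136}
    - {"dx": 0.47, "dy": -0.774, "dz": -0.1, "rx": 0, "ry": 0, "rz": -0.136}
    - {"dx": 0.47, "dy": -0.774, "dz": -0.1, "rx": 0, "ry": 0, "rz": -0.136}
    - {"dx": 0.47, "dy": -0.774, "dz": -0.1, "rx": 0, "ry": 0, "rz": -0.136}
    - {"dx": 0.47, "dy": -0.774, "dz": -0.1, "rx": 0, "ry": 0, "rz": -0.136}
    - {"dx": 0.47, "dy": -0.774, "dz": -0.1, "rx": 0, "ry": 0, "rz": -0.136}
    - {"dx": 0.47, "dy": -0.774, "dz": -0.1, "rx": 0, "ry": 0, "rz": -0.136}
  claw: 55

```text
t: 1.4
tcp_pos: [0.3551, 0.3833, 0.2063]
tool_rot: [0.525, 0.851, 0.0, 0.0]
force: [-0.0, 0.0, -0.2]
finger_gap: 0.555
gripper_force: 0.0
```

move_arm:
  targets:
    - {"dx": 0.5, "dy": -0.86, "dz": -0.1, "rx": 0, "ry": 0, "rz": -0.151}
    - {"dx": 0.5, "dy": -0.86, "dz": -0.1, "rx": 0, "ry": 0, "rz": -0.151}
    - {"dx": 0.5, "dy": -0.86, "dz": -0.1, "rx": 0, "ry": 0, "rz": -0.151}
    - {"dx": 0.5, "dy": -0.86, "dz": -0.1, "rx": 0, "ry": 0, "rz": -0.151}
    - {"dx": 0.5, "dy": -0.86, "dz": -0.1, "rx": 0, "ry": 0, "rz": -0.151}
    - {"dx": 0.5, "dy": -0.86, "dz": -0.1, "rx": 0, "ry": 0, "rz": -0.151}
    - {"dx": 0.5, "dy": -0.86, "dz": -0.1, "rx": 0, "ry": 0, "rz": -0.151}
    - {"dx": 0.5, "dy": -0.86, "dz": -0.1, "rx": 0, "ry": 0, "rz": -0.151}
    - {"dx": 0.5, "dy": -0.86, "dz": -0.1, "rx": 0, "ry": 0, "rz": -0.151}
    - {"dx": 0, "dy": 0, "dz": 0, "rx": 0, "ry": 0, "rz": 0}

```text
t: 2.65
tcp_pos: [0.4678, 0.1895, 0.1838]
tool_rot: [0.789, 0.615, 0.0, 0.0]
force: [-0.5, 0.4, 0.9]
finger_gap: 0.549
gripper_force: 0.0
```

```bash
cat >> h.py <<'E'
def tool():
    s=sensors.sense();x,y,z,w=s['tool_rot']
    from scipy.spatial.transform import Rotation as R
    M=R.from_quat(s['tool_rot']).as_matrix()
    print('t',round(s['t'],2),'tcp',np.round(s['tcp_pos'],4),'yang',round(np.degrees(np.arctan2(M[1,1],M[0,1])),2),'z',np.round(M[:,2],4),'gap',round(s['finger_gap'],3),'F',np.round(s['force'],2),'T',np.round(s['ft_torque'],2),'g',round(s['gripper_force'],1))
E
python3 - <<'E'
from h import *
tool()
a,m=snap('wrist','w2.png')
h=cv2.cvtColor(a,cv2.COLOR_RGB2HSV)
for N,k in(('r',cv2.inRange(h,(0,190,90),(5,255,255))|cv2.inRange(h,(175,190,90),(180,255,255))),('b',cv2.inRange(h,(105,170,60),(125,255,255)))):
  for c in cv2.findContours(k,0,2)[0]:
    if cv2.contourArea(c)<300: continue
    r=cv2.minAreaRect(c);print(N,np.round(r[0]),np.round(r[1]),[np.round(plane(m,p,.074)[:2],4).tolist() for p in cv2.boxPoints(r)],np.round(plane(m,r[0],.074)[:2],4))
E
```

```text
t 2.65 tcp [0.4678 0.1895 0.1838] yang -14.1 z [ 4.e-04  0.e+00 -1.e+00] gap 0.549 F [-0.46  0.41  0.95] T [ 0.03  0.03 -0.01] g 0.0
r [586. 417.] [57. 17.] [[0.6502, -0.0085], [0.6653, -0.0085], [0.6832, -0.0834], [0.6666, -0.083]] [ 0.6657 -0.044 ]
r [334. 389.] [31. 86.] [[0.4268, 0.0102], [0.4505, 0.0964], [0.4741, 0.0893], [0.4529, 0.0021]] [0.4517 0.052 ]
r [318. 220.] [65. 22.] [[0.4716, 0.2199], [0.486, 0.2163], [0.4752, 0.1705], [0.4599, 0.1743]] [0.4733 0.1959]
b [421. 220.] [32. 64.] [[0.5266, 0.1597], [0.5378, 0.2045], [0.559, 0.1974], [0.5489, 0.152]] [0.5431 0.179 ]
```

View pics/w2.png

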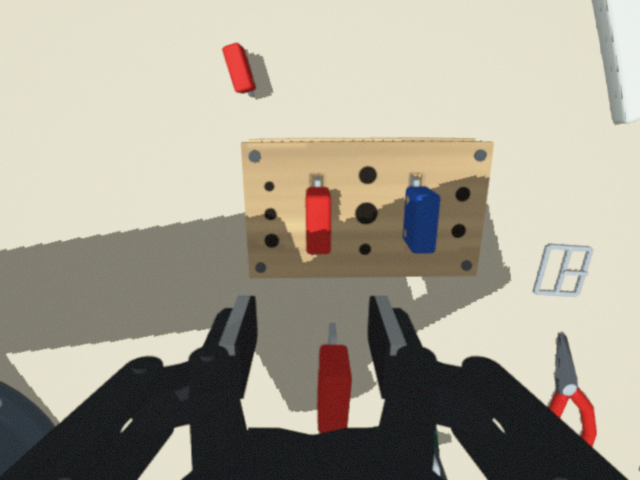

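The red leaf is at (318,220) and the blue one at (421,220), with the fingers aligned to the handle. The pinch point is about (0.472, 0.1925). I'll correct by 4 mm and descend.

move_arm:
  targets:
    - {"dx": 0.088, "dy": 0.06, "dz": -0.6, "rx": 0, "ry": 0, "rz": 0}
    - {"dx": 0.088, "dy": 0.06, "dz": -0.6, "rx": 0, "ry": 0, "rz": 0}
    - {"dx": 0, "dy": 0, "dz": -0.7, "rx": 0, "ry": 0, "rz": 0}
    - {"dx": 0, "dy": 0, "dz": -0.7, "rx": 0, "ry": 0, "rz": 0}
    - {"dx": 0, "dy": 0, "dz": -0.7, "rx": 0, "ry": 0, "rz": 0}
    - {"dx": 0, "dy": 0, "dz": -0.7, "rx": 0, "ry": 0, "rz": 0}
    - {"dx": 0, "dy": 0, "dz": -0.7, "rx": 0, "ry": 0, "rz": 0}
    - {"dx": 0, "dy": 0, "dz": -0.5, "rx": 0, "ry": 0, "rz": 0}
    - {"dx": 0, "dy": 0, "dz": -0.3, "rx": 0, "ry": 0, "rz": 0}
    - {"dx": 0, "dy": 0, "dz": 0, "rx": 0, "ry": 0, "rz": 0}

```text
t: 3.95
tcp_pos: [0.4709, 0.1944, 0.0457]
tool_rot: [0.787, 0.617, -0.001, -0.0]
force: [0.0, 0.2, -0.2]
finger_gap: 0.548
gripper_force: 0.0
```

move_arm:
  targets:
    - {"dx": 0, "dy": 0, "dz": 0, "rx": 0, "ry": 0, "rz": 0}
    - {"dx": 0, "dy": 0, "dz": 0, "rx": 0, "ry": 0, "rz": 0}
    - {"dx": 0, "dy": 0, "dz": 0, "rx": 0, "ry": 0, "rz": 0}
    - {"dx": 0, "dy": 0, "dz": 0, "rx": 0, "ry": 0, "rz": 0}
    - {"dx": 0, "dy": 0, "dz": 0, "rx": 0, "ry": 0, "rz": 0}
    - {"dx": 0, "dy": 0, "dz": 0, "rx": 0, "ry": 0, "rz": 0}
    - {"dx": 0, "dy": 0, "dz": 0, "rx": 0, "ry": 0, "rz": 0}
    - {"dx": 0, "dy": 0, "dz": 0, "rx": 0, "ry": 0, "rz": 0}
    - {"dx": 0, "dy": 0, "dz": 0, "rx": 0, "ry": 0, "rz": 0}
    - {"dx": 0, "dy": 0, "dz": 0, "rx": 0, "ry": 0, "rz": 0}
  claw: 5
  newtons: 45

```text
t: 5.2
tcp_pos: [0.4718, 0.1944, 0.047]
tool_rot: [0.787, 0.617, 0.001, 0.0]
force: [-0.4, -0.3, 5.6]
finger_gap: 0.201
gripper_force: 45.5
```

```bash
python3 -c "
from h import *
tool()"
```

```text
t 5.2 tcp [0.4718 0.1944 0.047 ] yang -13.85 z [ 1.5e-03  3.0e-04 -1.0e+00] gap 0.201 F [-0.38 -0.32  5.58] T [ 0.01  0.05 -0.01] g 45.5
```

move_arm:
  targets:
    - {"dx": 0, "dy": 0, "dz": 0.4, "rx": 0, "ry": 0, "rz": 0}
    - {"dx": 0, "dy": 0, "dz": 0.6, "rx": 0, "ry": 0, "rz": 0}
    - {"dx": 0, "dy": 0, "dz": 0.7, "rx": 0, "ry": 0, "rz": 0}
    - {"dx": 0, "dy": 0, "dz": 0.7, "rx": 0, "ry": 0, "rz": 0}
    - {"dx": 0, "dy": 0, "dz": 0.7, "rx": 0, "ry": 0, "rz": 0}
    - {"dx": 0, "dy": 0, "dz": 0.7, "rx": 0, "ry": 0, "rz": 0}
    - {"dx": 0, "dy": 0, "dz": 0.7, "rx": 0, "ry": 0, "rz": 0}
    - {"dx": 0, "dy": 0, "dz": 0.7, "rx": 0, "ry": 0, "rz": 0}
    - {"dx": 0, "dy": -0.2, "dz": 0.5, "rx": 0, "ry": 0, "rz": 0}
    - {"dx": 0, "dy": -0.4, "dz": 0.4, "rx": 0, "ry": 0, "rz": 0}

```text
t: 6.45
tcp_pos: [0.471, 0.179, 0.1997]
tool_rot: [0.787, 0.617, 0.0, 0.0]
force: [-0.1, 0.8, -0.6]
finger_gap: 0.201
gripper_force: 44.7
```

move_arm:
  targets:
    - {"dx": 0.04, "dy": -0.7, "dz": 0, "rx": 0, "ry": 0, "rz": 0.0375}
    - {"dx": 0.085, "dy": -0.7, "dz": 0, "rx": 0, "ry": 0, "rz": 0.0375}
    - {"dx": 0.085, "dy": -0.7, "dz": 0, "rx": 0, "ry": 0, "rz": 0.0375}
    - {"dx": 0.085, "dy": -0.7, "dz": 0, "rx": 0, "ry": 0, "rz": 0.0375}
    - {"dx": 0.085, "dy": -0.7, "dz": 0, "rx": 0, "ry": 0, "rz": 0.0375}
    - {"dx": 0.085, "dy": -0.7, "dz": 0, "rx": 0, "ry": 0, "rz": 0.0375}
    - {"dx": 0.085, "dy": -0.7, "dz": 0, "rx": 0, "ry": 0, "rz": 0.0375}
    - {"dx": 0.085, "dy": -0.7, "dz": 0, "rx": 0, "ry": 0, "rz": 0.0375}
    - {"dx": 0.085, "dy": -0.7, "dz": 0, "rx": 0, "ry": 0, "rz": 0.0375}
    - {"dx": 0.085, "dy": -0.7, "dz": 0, "rx": 0, "ry": 0, "rz": 0.0375}

```text
t: 7.7
tcp_pos: [0.4908, 0.0032, 0.1988]
tool_rot: [0.723, 0.691, -0.0, -0.0]
force: [-0.2, 0.2, -1.3]
finger_gap: 0.206
gripper_force: 44.7
```

move_arm:
  targets:
    - {"dx": 0.01, "dy": -0.9, "dz": 0, "rx": 0, "ry": 0, "rz": 0}
    - {"dx": 0.01, "dy": -0.9, "dz": 0, "rx": 0, "ry": 0, "rz": 0}
    - {"dx": 0.01, "dy": -0.9, "dz": 0, "rx": 0, "ry": 0, "rz": 0}
    - {"dx": 0.01, "dy": -0.9, "dz": 0, "rx": 0, "ry": 0, "rz": 0}
    - {"dx": 0, "dy": -0.9, "dz": 0, "rx": 0, "ry": 0, "rz": 0}
    - {"dx": 0, "dy": -0.9, "dz": 0, "rx": 0, "ry": 0, "rz": 0}
    - {"dx": 0, "dy": -0.9, "dz": 0, "rx": 0, "ry": 0, "rz": 0}
    - {"dx": 0, "dy": -0.9, "dz": 0, "rx": 0, "ry": 0, "rz": 0}
    - {"dx": 0, "dy": -0.6, "dz": 0, "rx": 0, "ry": 0, "rz": 0}
    - {"dx": 0, "dy": 0, "dz": 0, "rx": 0, "ry": 0, "rz": 0}

```text
t: 8.95
tcp_pos: [0.4921, -0.1917, 0.1987]
tool_rot: [0.724, 0.69, 0.0, -0.0]
force: [0.5, 0.0, -1.8]
finger_gap: 0.201
gripper_force: 44.7
```

```bash
python3 -c "
from h import *
tool()
snap('wrist','w3.png')"
```

```text
t 8.95 tcp [ 0.4921 -0.1917  0.1987] yang -2.71 z [-2.e-04  2.e-04 -1.e+00] gap 0.201 F [ 0.45  0.02 -1.78] T [ 0.01 -0.04 -0.01] g 44.7
```

View pics/w3.png

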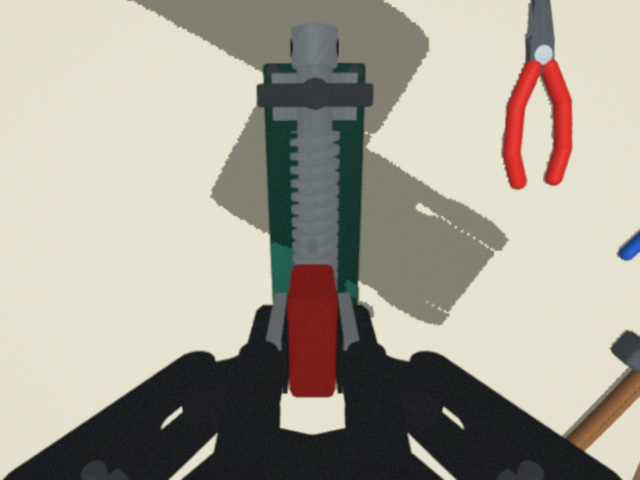

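The picture shows the spindle running vertically at column ~315, with the far clamp at (315,95). The leaf handle is at (312,330), nearly in line. I'll measure the axis line and the crest phase from the silhouette edges.

Run:
```python
from h import *
m=cams.camera_model('wrist'); a=cv2.imread('pics/w3.png'); h=cv2.cvtColor(a,cv2.COLOR_BGR2HSV)
g=cv2.inRange(h,(60,70,5),(100,255,255))
L=[];R=[]
for v in range(126,236):
    r=g[v]
    l=np.where(r[265:315])[0]; q=np.where(r[316:370])[0]
    if len(l) and len(q): L.append((265+l.max()+1,v));R.append((316+q.min(),v))
PL=np.array([plane(m,p,.06) for p in L]);PR=np.array([plane(m,p,.06) for p in R])
mid=(PL+PR)/2; f=np.polyfit(mid[:,1],mid[:,0],1)
print('axis ang',90-np.degrees(np.arctan(f[0])),'x at -.196',np.polyval(f,-.196),'width',np.median(PR[:,0]-PL[:,0]),(mid[:,0]-np.polyval(f,mid[:,1])).std())
# phase fit: 10 mm period along y, per-row edge vs linear
for N,P,s in(('L',PL,-1),('R',PR,1)):
    y=P[:,1]; e=s*(P[:,0]-np.polyval(f,y)); A=np.c_[np.cos(2*np.pi*y/.01),np.sin(2*np.pi*y/.01),np.ones_like(y),y]
    c=np.linalg.lstsq(A,e,rcond=None)[0]; print(N,'amp mm',1e3*np.hypot(c[0],c[1]),'crest y mod 10mm',(np.arctan2(c[1],c[0])/(2*np.pi)*10)%10)
# handle & plain end midlines
k=cv2.inRange(h,(0,150,60),(6,255,255))|cv2.inRange(h,(174,150,60),(180,255,255))
for v in(285,330,375):
    c=np.where(k[v,250:370])[0]+250; print('handle',v,c.min(),c.max())
ym=[np.where(k[:,u])[0] for u in(300,312,324)];print([(t.min(),t[t<420].max()) for t in ym])
gr=cv2.cvtColor(a,cv2.COLOR_BGR2GRAY); print(gr[80:112:1,315]); print([ (plane(m,(315,v),.115)[1]).round(4) for v in(83,107)])
```

```text
axis ang 87.09299531958168 x at -.196 0.4938223669714281 width 0.03536162136782281 0.0012461545860322735
L amp mm 2.1034620268893516 crest y mod 10mm 8.553239520614342
R amp mm 1.008417006096974 crest y mod 10mm 2.1684577010128363
handle 285 290 334
handle 330 288 336
handle 375 289 335
[(np.int64(265), np.int64(395)), (np.int64(265), np.int64(395)), (np.int64(265), np.int64(395))]
[ 54  54  62  58  56  55  56  58  55  58  54  56  57  58  59  58  60  57
  57  57  52  58  56  57  54  54  57  56  57  73  98 110]
[np.float64(-0.0949), np.float64(-0.1079)]
```

Run:
```python
from h import *
m=cams.camera_model('wrist'); z=.1987
for uv,dz in(((312,264.5),-.007),((312,395.5),.027)): 
    p=plane(m,uv,z+dz); print(np.round(p-np.array([.4921,-.1917,0]),4))
for P in(((312,285)),((312,375))): print(np.round(plane(m,P,z+.027),4))
```

```text
[0.0003 0.0192 0.1917]
[-0.0016 -0.0209  0.2257]
[ 0.4927 -0.1656  0.2257]
[ 0.491  -0.2029  0.2257]
```

move_arm:
  targets:
    - {"dx": 0.092, "dy": 0, "dz": -0.3, "rx": 0, "ry": 0, "rz": 0}
    - {"dx": 0, "dy": 0, "dz": -0.5, "rx": 0, "ry": 0, "rz": 0}
    - {"dx": 0, "dy": 0, "dz": -0.5, "rx": 0, "ry": 0, "rz": 0}
    - {"dx": 0, "dy": 0, "dz": -0.5, "rx": 0, "ry": 0, "rz": 0}
    - {"dx": 0, "dy": 0, "dz": -0.5, "rx": 0, "ry": 0, "rz": 0}
    - {"dx": 0, "dy": 0, "dz": -0.5, "rx": 0, "ry": 0, "rz": 0}
    - {"dx": 0, "dy": 0, "dz": -0.4, "rx": 0, "ry": 0, "rz": 0}
    - {"dx": 0, "dy": 0, "dz": -0.2, "rx": 0, "ry": 0, "rz": 0}
    - {"dx": 0, "dy": 0, "dz": -0.1, "rx": 0, "ry": 0, "rz": 0}
    - {"dx": 0, "dy": 0, "dz": 0, "rx": 0, "ry": 0, "rz": 0}

```text
t: 10.25
tcp_pos: [0.4948, -0.1908, 0.1114]
tool_rot: [0.723, 0.691, 0.0, 0.0]
force: [0.8, -0.5, -1.3]
finger_gap: 0.202
gripper_force: 44.7
```

```bash
python3 -c "
from h import *
tool()
a,m=snap('side','s4.png')
c=a[300:480,270:430];cv2.imwrite('pics/s4c.png',cv2.resize(c,None,fx=3.3,fy=3.3,interpolation=2)[:,:,::-1])
for p in proj(m,[[.494,-.193,.11],[.494,-.193,.078]]):print(p)"
```

```text
t 10.25 tcp [ 0.4948 -0.1908  0.1114] yang -2.6 z [ 3.e-04 -2.e-04 -1.e+00] gap 0.202 F [ 0.83 -0.48 -1.27] T [-0.01  0.08  0.06] g 44.7
[341.53030098 400.15272537]
[340.30709082 409.98744246]
```

View pics/s4c.png

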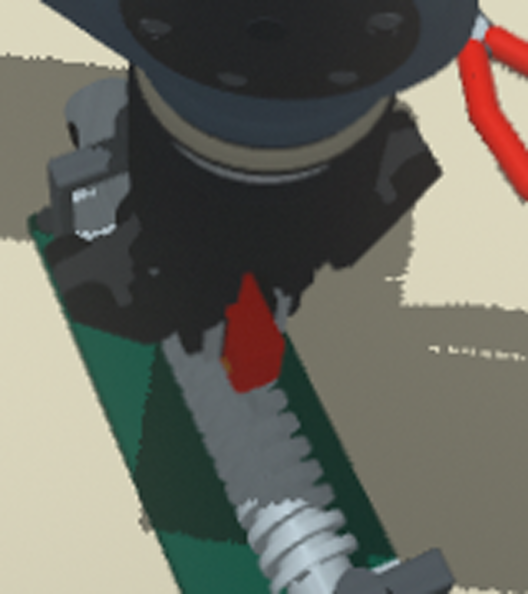

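The side crop shows the red handle above the thread at about (250,340), centred over the spindle. I'll creep down by feel from here.

move_arm:
  targets:
    - {"dx": 0, "dy": 0, "dz": -0.014, "rx": 0, "ry": 0, "rz": 0}
    - {"dx": 0, "dy": 0, "dz": -0.014, "rx": 0, "ry": 0, "rz": 0}
    - {"dx": 0, "dy": 0, "dz": -0.014, "rx": 0, "ry": 0, "rz": 0}
    - {"dx": 0, "dy": 0, "dz": -0.014, "rx": 0, "ry": 0, "rz": 0}
    - {"dx": 0, "dy": 0, "dz": -0.014, "rx": 0, "ry": 0, "rz": 0}
    - {"dx": 0, "dy": 0, "dz": -0.014, "rx": 0, "ry": 0, "rz": 0}
    - {"dx": 0, "dy": 0, "dz": -0.014, "rx": 0, "ry": 0, "rz": 0}
    - {"dx": 0, "dy": 0, "dz": -0.014, "rx": 0, "ry": 0, "rz": 0}
    - {"dx": 0, "dy": 0, "dz": -0.014, "rx": 0, "ry": 0, "rz": 0}
    - {"dx": 0, "dy": 0, "dz": -0.014, "rx": 0, "ry": 0, "rz": 0}

```text
t: 11.55
tcp_pos: [0.4947, -0.1907, 0.1078]
tool_rot: [0.723, 0.691, -0.0, -0.0]
force: [-0.0, 0.3, -0.6]
finger_gap: 0.199
gripper_force: 44.7
```

move_arm:
  targets:
    - {"dx": 0, "dy": 0, "dz": -0.008, "rx": 0, "ry": 0, "rz": 0}
    - {"dx": 0, "dy": 0, "dz": -0.008, "rx": 0, "ry": 0, "rz": 0}
    - {"dx": 0, "dy": 0, "dz": -0.008, "rx": 0, "ry": 0, "rz": 0}
    - {"dx": 0, "dy": 0, "dz": -0.008, "rx": 0, "ry": 0, "rz": 0}
    - {"dx": 0, "dy": 0, "dz": -0.008, "rx": 0, "ry": 0, "rz": 0}
    - {"dx": 0, "dy": 0, "dz": -0.008, "rx": 0, "ry": 0, "rz": 0}
    - {"dx": 0, "dy": 0, "dz": -0.008, "rx": 0, "ry": 0, "rz": 0}
    - {"dx": 0, "dy": 0, "dz": 0, "rx": 0, "ry": 0, "rz": 0}
    - {"dx": 0, "dy": 0, "dz": 0, "rx": 0, "ry": 0, "rz": 0}
    - {"dx": 0, "dy": 0, "dz": 0, "rx": 0, "ry": 0, "rz": 0}

```text
t: 12.8
tcp_pos: [0.4947, -0.1907, 0.1069]
tool_rot: [0.723, 0.691, 0.0, 0.0]
force: [-1.7, 0.7, 5.4]
finger_gap: 0.198
gripper_force: 45.5
```

Contact came at TCP z 0.107, which is teeth standing on the crests, as expected. Next I'll slide along -y in small steps.

move_arm:
  targets:
    - {"dx": 0, "dy": -0.01, "dz": 0, "rx": 0, "ry": 0, "rz": 0}
    - {"dx": 0, "dy": -0.01, "dz": 0, "rx": 0, "ry": 0, "rz": 0}
    - {"dx": 0, "dy": -0.01, "dz": 0, "rx": 0, "ry": 0, "rz": 0}
    - {"dx": 0, "dy": -0.01, "dz": 0, "rx": 0, "ry": 0, "rz": 0}
    - {"dx": 0, "dy": -0.01, "dz": 0, "rx": 0, "ry": 0, "rz": 0}
    - {"dx": 0, "dy": -0.01, "dz": 0, "rx": 0, "ry": 0, "rz": 0}
    - {"dx": 0, "dy": 0, "dz": 0, "rx": 0, "ry": 0, "rz": 0}
    - {"dx": 0, "dy": 0, "dz": 0, "rx": 0, "ry": 0, "rz": 0}
    - {"dx": 0, "dy": 0, "dz": 0, "rx": 0, "ry": 0, "rz": 0}
    - {"dx": 0, "dy": 0, "dz": 0, "rx": 0, "ry": 0, "rz": 0}

```text
t: 14.05
tcp_pos: [0.4947, -0.1909, 0.1068]
tool_rot: [0.723, 0.691, 0.001, -0.001]
force: [-0.0, 4.4, 7.0]
finger_gap: 0.206
gripper_force: 45.6
```

move_arm:
  targets:
    - {"dx": 0, "dy": -0.01, "dz": 0, "rx": 0, "ry": 0, "rz": 0}
    - {"dx": 0, "dy": -0.01, "dz": 0, "rx": 0, "ry": 0, "rz": 0}
    - {"dx": 0, "dy": -0.01, "dz": 0, "rx": 0, "ry": 0, "rz": 0}
    - {"dx": 0, "dy": -0.01, "dz": 0, "rx": 0, "ry": 0, "rz": 0}
    - {"dx": 0, "dy": -0.01, "dz": 0, "rx": 0, "ry": 0, "rz": 0}
    - {"dx": 0, "dy": -0.01, "dz": 0, "rx": 0, "ry": 0, "rz": 0}
    - {"dx": 0, "dy": 0, "dz": 0, "rx": 0, "ry": 0, "rz": 0}
    - {"dx": 0, "dy": 0, "dz": 0, "rx": 0, "ry": 0, "rz": 0}
    - {"dx": 0, "dy": 0, "dz": 0, "rx": 0, "ry": 0, "rz": 0}
    - {"dx": 0, "dy": 0, "dz": 0, "rx": 0, "ry": 0, "rz": 0}

```text
t: 15.3
tcp_pos: [0.4947, -0.1938, 0.1063]
tool_rot: [0.723, 0.691, -0.0, -0.0]
force: [-1.2, -0.2, -0.1]
finger_gap: 0.2
gripper_force: 44.8
```

It dropped in: the force vanished at y = -0.1938, as predicted. I'll lower gently.

move_arm:
  targets:
    - {"dx": 0, "dy": 0, "dz": -0.008, "rx": 0, "ry": 0, "rz": 0}
    - {"dx": 0, "dy": 0, "dz": -0.008, "rx": 0, "ry": 0, "rz": 0}
    - {"dx": 0, "dy": 0, "dz": -0.008, "rx": 0, "ry": 0, "rz": 0}
    - {"dx": 0, "dy": 0, "dz": -0.008, "rx": 0, "ry": 0, "rz": 0}
    - {"dx": 0, "dy": 0, "dz": -0.008, "rx": 0, "ry": 0, "rz": 0}
    - {"dx": 0, "dy": 0, "dz": -0.008, "rx": 0, "ry": 0, "rz": 0}
    - {"dx": 0, "dy": 0, "dz": -0.008, "rx": 0, "ry": 0, "rz": 0}
    - {"dx": 0, "dy": 0, "dz": 0, "rx": 0, "ry": 0, "rz": 0}
    - {"dx": 0, "dy": 0, "dz": 0, "rx": 0, "ry": 0, "rz": 0}
    - {"dx": 0, "dy": 0, "dz": 0, "rx": 0, "ry": 0, "rz": 0}

```text
t: 16.55
tcp_pos: [0.4947, -0.1937, 0.105]
tool_rot: [0.723, 0.691, 0.0, 0.0]
force: [0.7, -0.4, -1.8]
finger_gap: 0.202
gripper_force: 44.8
```

Moving freely inside the grooves. 3 mm to go.

move_arm:
  targets:
    - {"dx": 0, "dy": 0, "dz": -0.012, "rx": 0, "ry": 0, "rz": 0}
    - {"dx": 0, "dy": 0, "dz": -0.012, "rx": 0, "ry": 0, "rz": 0}
    - {"dx": 0, "dy": 0, "dz": -0.012, "rx": 0, "ry": 0, "rz": 0}
    - {"dx": 0, "dy": 0, "dz": -0.012, "rx": 0, "ry": 0, "rz": 0}
    - {"dx": 0, "dy": 0, "dz": -0.012, "rx": 0, "ry": 0, "rz": 0}
    - {"dx": 0, "dy": 0, "dz": -0.012, "rx": 0, "ry": 0, "rz": 0}
    - {"dx": 0, "dy": 0, "dz": -0.012, "rx": 0, "ry": 0, "rz": 0}
    - {"dx": 0, "dy": 0, "dz": -0.012, "rx": 0, "ry": 0, "rz": 0}
    - {"dx": 0, "dy": 0, "dz": 0, "rx": 0, "ry": 0, "rz": 0}
    - {"dx": 0, "dy": 0, "dz": 0, "rx": 0, "ry": 0, "rz": 0}

```text
t: 17.8
tcp_pos: [0.4947, -0.1937, 0.1026]
tool_rot: [0.723, 0.691, 0.0, 0.0]
force: [-0.8, -0.1, -1.4]
finger_gap: 0.203
gripper_force: 44.8
```

move_arm:
  targets:
    - {"dx": 0, "dy": 0, "dz": -0.008, "rx": 0, "ry": 0, "rz": 0}
    - {"dx": 0, "dy": 0, "dz": -0.008, "rx": 0, "ry": 0, "rz": 0}
    - {"dx": 0, "dy": 0, "dz": -0.008, "rx": 0, "ry": 0, "rz": 0}
    - {"dx": 0, "dy": 0, "dz": -0.008, "rx": 0, "ry": 0, "rz": 0}
    - {"dx": 0, "dy": 0, "dz": -0.008, "rx": 0, "ry": 0, "rz": 0}
    - {"dx": 0, "dy": 0, "dz": -0.008, "rx": 0, "ry": 0, "rz": 0}
    - {"dx": 0, "dy": 0, "dz": 0, "rx": 0, "ry": 0, "rz": 0}
    - {"dx": 0, "dy": 0, "dz": 0, "rx": 0, "ry": 0, "rz": 0}
    - {"dx": 0, "dy": 0, "dz": 0, "rx": 0, "ry": 0, "rz": 0}
    - {"dx": 0, "dy": 0, "dz": 0, "rx": 0, "ry": 0, "rz": 0}

```text
t: 19.05
tcp_pos: [0.4947, -0.1937, 0.1019]
tool_rot: [0.723, 0.691, 0.0, 0.0]
force: [-1.5, 0.5, 4.7]
finger_gap: 0.203
gripper_force: 45.6
```

Seated exactly 5 mm lower. I'll press a touch more and hold.

move_arm:
  targets:
    - {"dx": 0, "dy": 0, "dz": -0.008, "rx": 0, "ry": 0, "rz": 0}
    - {"dx": 0, "dy": 0, "dz": -0.008, "rx": 0, "ry": 0, "rz": 0}
    - {"dx": 0, "dy": 0, "dz": 0, "rx": 0, "ry": 0, "rz": 0}
    - {"dx": 0, "dy": 0, "dz": 0, "rx": 0, "ry": 0, "rz": 0}
    - {"dx": 0, "dy": 0, "dz": 0, "rx": 0, "ry": 0, "rz": 0}
    - {"dx": 0, "dy": 0, "dz": 0, "rx": 0, "ry": 0, "rz": 0}
    - {"dx": 0, "dy": 0, "dz": 0, "rx": 0, "ry": 0, "rz": 0}
    - {"dx": 0, "dy": 0, "dz": 0, "rx": 0, "ry": 0, "rz": 0}
    - {"dx": 0, "dy": 0, "dz": 0, "rx": 0, "ry": 0, "rz": 0}
    - {"dx": 0, "dy": 0, "dz": 0, "rx": 0, "ry": 0, "rz": 0}

```text
t: 20.3
tcp_pos: [0.4947, -0.1937, 0.1019]
tool_rot: [0.723, 0.691, 0.0, 0.0]
force: [-2.1, 1.2, 7.3]
finger_gap: 0.2
gripper_force: 46.0
```

Run:
```python
from h import *
tool(); a,m=snap('wrist','w5.png')
h=cv2.cvtColor(a,cv2.COLOR_RGB2HSV); g=cv2.inRange(h,(60,70,5),(100,255,255)); k=cv2.inRange(h,(0,150,60),(6,255,255))|cv2.inRange(h,(174,150,60),(180,255,255))
k[:,:250]=0;k[:,380:]=0
for v in range(290,390,25):
    c=np.where(k[v])[0]
    if len(c): print('handle',v,np.round(plane(m,((c.min()+c.max()+1)/2,v),.129),4))
mid=[]
for v in range(60,250):
    l=np.where(g[v,230:312])[0]; q=np.where(g[v,313:400])[0]
    if len(l) and len(q):
        A=plane(m,(231+l.max(),v),.06);B=plane(m,(313+q.min(),v),.06)
        if .03<B[0]-A[0]<.04: mid.append((A+B)/2)
mid=np.array(mid);f=np.polyfit(mid[:,1],mid[:,0],1);print(len(mid),'ang',90-np.degrees(np.arctan(f[0])),'x at -.1945',np.polyval(f,-.1945),'range',mid[:,1].min(),mid[:,1].max())
```

```text
t 20.3 tcp [ 0.4947 -0.1937  0.1019] yang -2.59 z [ 4.e-04 -3.e-04 -1.e+00] gap 0.2 F [-2.07  1.24  7.31] T [ 0.15  0.3  -0.02] g 46.0
handle 290 [ 0.4954 -0.1704  0.129 ]
handle 315 [ 0.4951 -0.1801  0.129 ]
handle 340 [ 0.4946 -0.1903  0.129 ]
handle 365 [ 0.4941 -0.2012  0.129 ]
113 ang 86.7205815875978 x at -.1945 0.49388043170841833 range -0.18152064699996454 -0.11754902220951002
```

The leaf sits on the axis within about 0.5 mm and under 1° off, at ~8 N held for over a second. Now I'll lift it straight out and carry it back.

move_arm:
  targets:
    - {"dx": 0, "dy": 0, "dz": 0.08, "rx": 0, "ry": 0, "rz": 0}
    - {"dx": 0, "dy": 0, "dz": 0.12, "rx": 0, "ry": 0, "rz": 0}
    - {"dx": 0, "dy": 0, "dz": 0.2, "rx": 0, "ry": 0, "rz": 0}
    - {"dx": 0, "dy": 0, "dz": 0.4, "rx": 0, "ry": 0, "rz": 0}
    - {"dx": 0, "dy": 0, "dz": 0.6, "rx": 0, "ry": 0, "rz": 0}
    - {"dx": 0, "dy": 0, "dz": 0.6, "rx": 0, "ry": 0, "rz": 0}
    - {"dx": 0, "dy": 0, "dz": 0.7, "rx": 0, "ry": 0, "rz": 0}
    - {"dx": 0, "dy": 0, "dz": 0.7, "rx": 0, "ry": 0, "rz": 0}
    - {"dx": 0, "dy": 0, "dz": 0.6, "rx": 0, "ry": 0, "rz": 0}
    - {"dx": 0, "dy": 0.3, "dz": 0, "rx": 0, "ry": 0, "rz": 0}

```text
t: 21.6
tcp_pos: [0.4956, -0.1868, 0.2027]
tool_rot: [0.723, 0.691, 0.0, 0.002]
force: [0.7, 0.1, -1.3]
finger_gap: 0.2
gripper_force: 44.7
```

move_arm:
  targets:
    - {"dx": -0.04, "dy": 0.8, "dz": 0, "rx": 0, "ry": 0, "rz": 0}
    - {"dx": -0.04, "dy": 0.8, "dz": 0, "rx": 0, "ry": 0, "rz": 0}
    - {"dx": -0.04, "dy": 0.8, "dz": 0, "rx": 0, "ry": 0, "rz": 0}
    - {"dx": -0.04, "dy": 0.8, "dz": 0, "rx": 0, "ry": 0, "rz": 0}
    - {"dx": -0.04, "dy": 0.8, "dz": 0, "rx": 0, "ry": 0, "rz": 0}
    - {"dx": -0.04, "dy": 0.8, "dz": 0, "rx": 0, "ry": 0, "rz": -0.075}
    - {"dx": -0.04, "dy": 0.8, "dz": 0, "rx": 0, "ry": 0, "rz": -0.075}
    - {"dx": -0.04, "dy": 0.8, "dz": 0, "rx": 0, "ry": 0, "rz": -0.075}
    - {"dx": -0.04, "dy": 0.8, "dz": 0, "rx": 0, "ry": 0, "rz": -0.075}
    - {"dx": -0.04, "dy": 0.8, "dz": 0, "rx": 0, "ry": 0, "rz": -0.075}

```text
t: 22.85
tcp_pos: [0.4845, 0.0153, 0.201]
tool_rot: [0.788, 0.616, 0.0, 0.0]
force: [-0.6, -0.2, -0.9]
finger_gap: 0.202
gripper_force: 44.7
```

move_arm:
  targets:
    - {"dx": -0.06, "dy": 0.9, "dz": 0, "rx": 0, "ry": 0, "rz": 0}
    - {"dx": -0.06, "dy": 0.9, "dz": 0, "rx": 0, "ry": 0, "rz": 0}
    - {"dx": -0.06, "dy": 0.9, "dz": 0, "rx": 0, "ry": 0, "rz": 0}
    - {"dx": -0.06, "dy": 0.9, "dz": 0, "rx": 0, "ry": 0, "rz": 0}
    - {"dx": -0.06, "dy": 0.9, "dz": 0, "rx": 0, "ry": 0, "rz": 0}
    - {"dx": -0.06, "dy": 0.9, "dz": 0, "rx": 0, "ry": 0, "rz": 0}
    - {"dx": -0.06, "dy": 0.9, "dz": 0, "rx": 0, "ry": 0, "rz": 0}
    - {"dx": -0.06, "dy": 0.6, "dz": 0, "rx": 0, "ry": 0, "rz": 0}
    - {"dx": -0.04, "dy": 0.3, "dz": 0, "rx": 0, "ry": 0, "rz": 0}
    - {"dx": 0, "dy": 0, "dz": 0, "rx": 0, "ry": 0, "rz": 0}

```text
t: 24.1
tcp_pos: [0.4715, 0.1941, 0.201]
tool_rot: [0.787, 0.617, -0.0, 0.0]
force: [0.9, 0.7, -0.6]
finger_gap: 0.203
gripper_force: 44.7
```

```bash
python3 -c "
from h import *
tool()"
```

```text
t 24.1 tcp [0.4715 0.1941 0.201 ] yang -13.8 z [-1.e-04 -3.e-04 -1.e+00] gap 0.203 F [ 0.9   0.74 -0.55] T [ 0.02 -0.01 -0.04] g 44.7
```

move_arm:
  targets:
    - {"dx": 0, "dy": 0, "dz": -0.4, "rx": 0, "ry": 0, "rz": 0}
    - {"dx": 0, "dy": 0, "dz": -0.6, "rx": 0, "ry": 0, "rz": 0}
    - {"dx": 0, "dy": 0, "dz": -0.7, "rx": 0, "ry": 0, "rz": 0}
    - {"dx": 0, "dy": 0, "dz": -0.7, "rx": 0, "ry": 0, "rz": 0}
    - {"dx": 0, "dy": 0, "dz": -0.7, "rx": 0, "ry": 0, "rz": 0}
    - {"dx": 0, "dy": 0, "dz": -0.7, "rx": 0, "ry": 0, "rz": 0}
    - {"dx": 0, "dy": 0, "dz": -0.6, "rx": 0, "ry": 0, "rz": 0}
    - {"dx": 0, "dy": 0, "dz": -0.4, "rx": 0, "ry": 0, "rz": 0}
    - {"dx": 0, "dy": 0, "dz": 0, "rx": 0, "ry": 0, "rz": 0}
    - {"dx": 0, "dy": 0, "dz": 0, "rx": 0, "ry": 0, "rz": 0}

```text
t: 25.35
tcp_pos: [0.4721, 0.1939, 0.0813]
tool_rot: [0.787, 0.617, 0.0, 0.0]
force: [-0.1, 0.1, -0.4]
finger_gap: 0.206
gripper_force: 44.7
```

move_arm:
  targets:
    - {"dx": 0, "dy": 0.01, "dz": -0.1, "rx": 0, "ry": 0, "rz": 0}
    - {"dx": 0, "dy": 0, "dz": -0.1, "rx": 0, "ry": 0, "rz": 0}
    - {"dx": 0, "dy": 0, "dz": -0.1, "rx": 0, "ry": 0, "rz": 0}
    - {"dx": 0, "dy": 0, "dz": -0.1, "rx": 0, "ry": 0, "rz": 0}
    - {"dx": 0, "dy": 0, "dz": -0.1, "rx": 0, "ry": 0, "rz": 0}
    - {"dx": 0, "dy": 0, "dz": -0.1, "rx": 0, "ry": 0, "rz": 0}
    - {"dx": 0, "dy": 0, "dz": -0.1, "rx": 0, "ry": 0, "rz": 0}
    - {"dx": 0, "dy": 0, "dz": -0.1, "rx": 0, "ry": 0, "rz": 0}
    - {"dx": 0, "dy": 0, "dz": -0.1, "rx": 0, "ry": 0, "rz": 0}
    - {"dx": 0, "dy": 0, "dz": -0.1, "rx": 0, "ry": 0, "rz": 0}

```text
t: 26.6
tcp_pos: [0.4717, 0.1941, 0.0558]
tool_rot: [0.787, 0.617, -0.0, 0.0]
force: [-0.2, 0.3, -0.4]
finger_gap: 0.202
gripper_force: 44.7
```

move_arm:
  targets:
    - {"dx": 0, "dy": 0, "dz": -0.05, "rx": 0, "ry": 0, "rz": 0}
    - {"dx": 0, "dy": 0, "dz": -0.05, "rx": 0, "ry": 0, "rz": 0}
    - {"dx": 0, "dy": 0, "dz": -0.05, "rx": 0, "ry": 0, "rz": 0}
    - {"dx": 0, "dy": 0, "dz": -0.05, "rx": 0, "ry": 0, "rz": 0}
    - {"dx": 0, "dy": 0, "dz": -0.05, "rx": 0, "ry": 0, "rz": 0}
    - {"dx": 0, "dy": 0, "dz": -0.04, "rx": 0, "ry": 0, "rz": 0}
    - {"dx": 0, "dy": 0, "dz": -0.04, "rx": 0, "ry": 0, "rz": 0}
    - {"dx": 0, "dy": 0, "dz": 0, "rx": 0, "ry": 0, "rz": 0}
    - {"dx": 0, "dy": 0, "dz": 0, "rx": 0, "ry": 0, "rz": 0}
    - {"dx": 0, "dy": 0, "dz": 0, "rx": 0, "ry": 0, "rz": 0}

```text
t: 27.85
tcp_pos: [0.4717, 0.1941, 0.0478]
tool_rot: [0.787, 0.617, 0.0, 0.0]
force: [-0.4, 0.1, -0.8]
finger_gap: 0.2
gripper_force: 44.7
```

move_arm:
  targets:
    - {"dx": 0, "dy": 0, "dz": -0.02, "rx": 0, "ry": 0, "rz": 0}
    - {"dx": 0, "dy": 0, "dz": -0.015, "rx": 0, "ry": 0, "rz": 0}
    - {"dx": 0, "dy": 0, "dz": 0, "rx": 0, "ry": 0, "rz": 0}
    - {"dx": 0, "dy": 0, "dz": 0, "rx": 0, "ry": 0, "rz": 0}
    - {"dx": 0, "dy": 0, "dz": 0, "rx": 0, "ry": 0, "rz": 0}
    - {"dx": 0, "dy": 0, "dz": 0, "rx": 0, "ry": 0, "rz": 0}
    - {"dx": 0, "dy": 0, "dz": 0, "rx": 0, "ry": 0, "rz": 0}
    - {"dx": 0, "dy": 0, "dz": 0, "rx": 0, "ry": 0, "rz": 0}
    - {"dx": 0, "dy": 0, "dz": 0, "rx": 0, "ry": 0, "rz": 0}
    - {"dx": 0, "dy": 0, "dz": 0, "rx": 0, "ry": 0, "rz": 0}

```text
t: 29.1
tcp_pos: [0.4717, 0.1941, 0.047]
tool_rot: [0.787, 0.617, 0.0, 0.0]
force: [-0.0, -0.2, 3.4]
finger_gap: 0.199
gripper_force: 45.2
```

move_arm:
  targets:
    - {"dx": 0, "dy": 0, "dz": 0, "rx": 0, "ry": 0, "rz": 0}
    - {"dx": 0, "dy": 0, "dz": 0, "rx": 0, "ry": 0, "rz": 0}
    - {"dx": 0, "dy": 0, "dz": 0, "rx": 0, "ry": 0, "rz": 0}
    - {"dx": 0, "dy": 0, "dz": 0, "rx": 0, "ry": 0, "rz": 0}
    - {"dx": 0, "dy": 0, "dz": 0, "rx": 0, "ry": 0, "rz": 0}
    - {"dx": 0, "dy": 0, "dz": 0, "rx": 0, "ry": 0, "rz": 0}
    - {"dx": 0, "dy": 0, "dz": 0, "rx": 0, "ry": 0, "rz": 0}
    - {"dx": 0, "dy": 0, "dz": 0, "rx": 0, "ry": 0, "rz": 0}
    - {"dx": 0, "dy": 0, "dz": 0, "rx": 0, "ry": 0, "rz": 0}
    - {"dx": 0, "dy": 0, "dz": 0, "rx": 0, "ry": 0, "rz": 0}
  claw: 50

```text
t: 30.35
tcp_pos: [0.4717, 0.1941, 0.0469]
tool_rot: [0.787, 0.617, 0.0, 0.0]
force: [0.7, 0.4, 0.4]
finger_gap: 0.501
gripper_force: 0.0
```

move_arm:
  targets:
    - {"dx": 0, "dy": 0, "dz": 0.1, "rx": 0, "ry": 0, "rz": 0}
    - {"dx": 0, "dy": 0, "dz": 0.3, "rx": 0, "ry": 0, "rz": 0}
    - {"dx": 0, "dy": 0, "dz": 0.6, "rx": 0, "ry": 0, "rz": 0}
    - {"dx": 0, "dy": 0, "dz": 0.7, "rx": 0, "ry": 0, "rz": 0}
    - {"dx": 0, "dy": 0, "dz": 0.7, "rx": 0, "ry": 0, "rz": 0}
    - {"dx": 0, "dy": 0, "dz": 0.7, "rx": 0, "ry": 0, "rz": 0}
    - {"dx": 0, "dy": 0, "dz": 0.7, "rx": 0, "ry": 0, "rz": 0}
    - {"dx": 0, "dy": 0, "dz": 0.7, "rx": 0, "ry": 0, "rz": 0}
    - {"dx": 0, "dy": 0, "dz": 0.5, "rx": 0, "ry": 0, "rz": 0}
    - {"dx": 0, "dy": 0, "dz": 0, "rx": 0, "ry": 0, "rz": 0}

```text
t: 31.6
tcp_pos: [0.4724, 0.1942, 0.1733]
tool_rot: [0.787, 0.617, 0.001, 0.001]
force: [0.8, 0.6, -0.8]
finger_gap: 0.499
gripper_force: 0.0
```

Run:
```python
from h import *
tool(); a,m=snap('wrist','w6.png')
h=cv2.cvtColor(a,cv2.COLOR_RGB2HSV)
for N,k in(('r',cv2.inRange(h,(0,190,90),(5,255,255))|cv2.inRange(h,(175,190,90),(180,255,255))),('b',cv2.inRange(h,(105,170,60),(125,255,255)))):
  for c in cv2.findContours(k,0,2)[0]:
    if cv2.contourArea(c)<300: continue
    r=cv2.minAreaRect(c);print(N,np.round(r[0]),np.round(r[1]),[np.round(plane(m,p,.074)[:2],4).tolist() for p in cv2.boxPoints(r)],np.round(plane(m,r[0],.074)[:2],4))
```

```text
t 31.6 tcp [0.4724 0.1942 0.1733] yang -13.84 z [ 2.9e-03  5.0e-04 -1.0e+00] gap 0.499 F [ 0.84  0.62 -0.81] T [0.01 0.04 0.02] g 0.0
r [586. 425.] [49. 16.] [[0.6489, -0.0067], [0.6619, -0.0043], [0.6832, -0.0679], [0.6691, -0.0704]] [ 0.6652 -0.0359]
r [330. 396.] [75. 32.] [[0.4501, 0.0982], [0.4739, 0.0923], [0.4581, 0.0174], [0.432, 0.0241]] [0.4539 0.0599]
r [311. 232.] [67. 24.] [[0.4701, 0.221], [0.4853, 0.2172], [0.4744, 0.171], [0.4582, 0.175]] [0.4722 0.1967]
b [419. 232.] [33. 67.] [[0.5263, 0.1597], [0.5381, 0.2055], [0.5593, 0.1983], [0.5486, 0.1517]] [0.5432 0.1795]
```

View pics/w6.png

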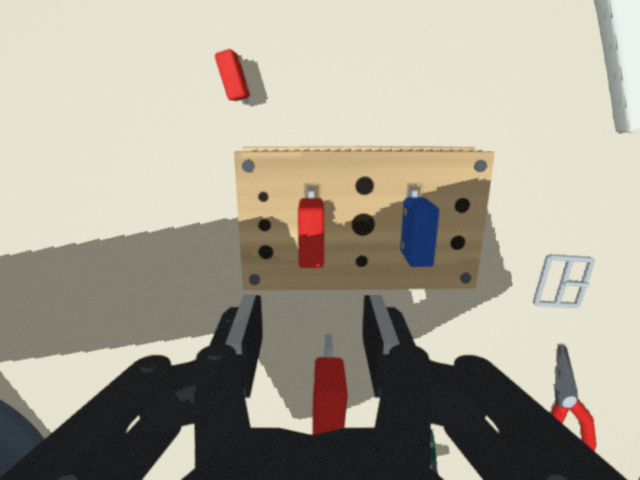

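The red leaf hangs upright in its slot at (311,232), within about 1 mm of where it started. The blue leaf at (419,232) hasn't moved, and the gripper is clear.

```bash
python3 -c "
from h import *
print(order.sign_off())"
```

```text
the job is handed in; nothing more can be done
None
```

The job is handed in: the red leaf seated fully in the thread under about 8 N for over a second, then went back in its own slot about 1 mm from where it started; the blue leaf measured unmoved, and the arm never went near the pliers or buckle.

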